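# Turn a leaf of the split-leaf menu book

### The job

The wooden menu book on the worktop has two stiff leaves side by side on one spine, both on the right-hand side of it. With the fingertips, push the leaf that has the rounded tab up and gently over the spine and press it down until it lies flat on the left-hand side. Do not pinch or grip the leaf, leave the leaf with the square-cornered tab as it is and everything else where it stands, and finish clear of everything.

Things in the scene. Friction and masses are not known exactly. Their poses are not given: they have to be found in the camera images.
- book: wooden back board of the menu book, fixed to the worktop, 236 mm along the spine (its x) by 210 mm (its y), top 18 mm above the worktop. Origin: centre of its underside. x runs along the spine, away from the robot within 0.3 rad; +y is the left-hand side. The leaves sit side by side, centred 55 mm before and behind the middle; which is nearer varies.
- round_hinge (a point): point on the hinge axis in the middle of the leaf with the rounded tab, 27 mm above the worktop; axes as the book's (x along the spine, -y to the right-hand side where the leaf starts, z up); does not move with the leaf
- round_tab (a point): end point of the rounded tab, mid-thickness; moves with the leaf: y axis points to the hinge, x along the spine, z square to the leaf (up when it lies at the right). The leaf: pale wood board 4 mm thick, 98 mm along the spine, reaching 100 mm from the axis; the tab, 40 mm wide with a half-round end, at the middle of its free edge, reaches 124 mm from the axis. About 60 g.
- round_leaf (a joint): angle of the leaf with the rounded tab: 0 flat at the right-hand side, pi/2 upright, pi (its stop) flat at the left-hand side, 27 mm above the worktop. Starts 0.35 to 0.7, its tab clear of the board. The hinge is stiff: the leaf stays at any angle where it is left; 1 to 2 N at the tab moves it, up or down.
- square_tab (a point): middle of the end of the square-cornered tab of the other leaf, which is to be left alone; axes as for round_tab. Leaf of the same size; its tab is 40 mm wide, rectangular, and reaches 124 mm from the axis.
- square_leaf (a joint): angle of the leaf with the square-cornered tab, same meaning; starts 0 to 0.25 and shall stay; its hinge is as stiff
- tuna_tin: loose bystander: food tin 58 mm across, 72 mm high, left of the book; origin at the centre of its underside
- salt_shaker: loose bystander: shaker 44 mm across, 90 mm high, close to the left of the book; origin at the centre of its underside
- espresso_cup: loose bystander: small cup with handle, 60x83 mm, 52 mm high, left and behind; origin at the centre of its underside
- teaspoon: loose bystander: teaspoon 130x26 mm, 11 mm high, lying in front of the book; origin at the centre of its underside
- matchbox: loose bystander: matchbox 36x56 mm, 16 mm high, lying close to the right of the book; origin at the centre of its underside

How it is judged:
On the way:
1. the leaf with the rounded tab stands about upright on its way over (value of joint round_leaf between 1.4 and 2.2 rad), for 0.1 s.
At the end, for the whole second after the job is handed in: the leaf with the rounded tab lies flat on the left-hand side (within 0.08 rad of its stop, the tab's end within 10 mm of flat) and is at rest; the tab of the other leaf is within 20 mm and each bystander within 25 mm of where it started (value of joint round_leaf above 3.06 rad and velocity of joint round_leaf between -0.1 and 0.1 rad/s and distance of square_tab from where it was at the start of the episode below 0.02 m and distance of each of tuna_tin, salt_shaker, espresso_cup, teaspoon, matchbox from where it was at the start of the episode below 0.025 m); the robot touches nothing.
It fails at once if the leaf with the rounded tab is gripped: it lies between the fingers at the grasp point (z of the grasp point in the frame of round_tab between -0.004 and 0.004 m and y of the grasp point in the frame of round_tab between -0.005 and 0.118 m and x of the grasp point in the frame of round_tab between -0.05 and 0.05 m).
It fails at once if the leaf is flung over (faster than 5 rad/s) (velocity of joint round_leaf above 5 rad/s or velocity of joint round_leaf below -5 rad/s).
It fails at once if the book's leaves or board are pushed hard (over 70 N) (contact force between any of the arm, the fingers and round_leaf above 70 N or contact force between the fingers and book above 70 N).
It fails at once if the leaf with the square-cornered tab is moved (its tab by more than 30 mm) (distance of square_tab from where it was at the start of the episode above 0.03 m).
It fails at once if a bystander is displaced or lifted by more than 30 mm, or tipped (distance of any of tuna_tin, salt_shaker, espresso_cup, teaspoon, matchbox from where it was at the start of the episode above 0.03 m or angle between any of tuna_tin, salt_shaker, espresso_cup, teaspoon, matchbox's own z axis and vertical above 0.4 rad).
It also fails if it takes over 42 s, if anything falls off the work surface, if the arm or the gripper's body presses on something with over 40 N, if the wrist force passes 120 N, or if a joint passes its speed limit or range.

### The arm

A 6-joint arm with a two-finger parallel gripper is mounted at the origin on a cart in front of the work surface, level with it; the furniture and walls round the work are solid. World frame = base frame: x ahead of the robot, y to its left, z up, the work surface at z = 0. Lengths are in m, angles in rad, forces in N, time in s.
With the tool pointing down it reaches from about 0.3 to 0.775 m from the base axis. Payload 14.6 kg.
Tool frame: the origin (TCP) lies midway between the tips of the shut fingers; the grasp point (between the pads) lies 19 mm behind it; z points along the fingers, y is the line along which they close (so a half turn about z gives the same grasp; the last joint's range is limited). The gripper opens to 94 mm and grips with 3 to 60 N. Pads are 16 mm wide; open, the fingers measure 119 mm over their backs; the gripper's body (75 mm by 177 mm) begins 78 mm behind the grasp point.
Start: joints at [1.199, 0.3, 1.521, -0, 1.321, -0.067], TCP at [0.165, 0.525, 0.205] pointing down, gripper open.
Joint ranges: [-3.03, 3.03], [-0.79, 2.21], [0.23, 2.52], [-1.04, 4.18], [0, 3.07], [-2.55, 2.55]. Speed limits (rad/s): [2.22, 2.22, 2.57, 3.14, 3.14, 3.14].

### API

Orientations are given as [roll, pitch, yaw] about the fixed x, y, z axes, in that order (R = Rz(yaw) Ry(pitch) Rx(roll)).
In Python, from station import * gives the robot as it stands.
- The arm moves only by the tool send_rows, never from a script. Its argument "targets" is a list of rows, each an object of numbers: "x", "y", "z": the shift along the world's x, y, z in units of 0.2 m (1.0 is 0.2 m); "spin": the turn about the world's z in units of pi/2 rad (1.0 is pi/2 rad); "claw": the finger opening in mm, from 0 to 94. A call has 1 to 20 rows; each row shifts and turns the commanded pose from where the row before left it; what a row does not reach is not made up. A row lasts 1/10 s, in which the tool goes at most 50 mm and 8.59 degrees, less where a joint would pass 70% of its speed; a pose out of reach is approached as far as the arm can. A call with a number of a shift or a turn outside -1 to 1 is refused whole. A call with a gripper value outside its range is refused whole. The fingers move at their own pace and stop on an object; "force" is the grip in N (left out, the last holds). Time passes only in rows, so rows that do not move let the fingers close. It gives the time, the measured TCP pose, the force, the opening and the grip force at its end, in the units of the state.
- get_obs(): the state, without advancing time (a new reading comes with each control period).
- camera(name): name is "side" or "top" or "wrist"; returns the picture (400x640x3 uint8, blue, green, red); there is no depth.
- camera_model(name): a dict with "fovy" (degrees; the focal length in pixels is half the picture's height over the tangent of half this angle, whatever the lens; pixels are square), "cx", "cy" (the principal point, pixels), "T" (4x4, takes a point from camera to world coordinates). Camera axes: x right, y down, z forward; pixel columns grow to the right and rows downward; lengths in m; the calibration is good to about 2 mm. The wrist camera is an equidistant fisheye: a pixel r from the principal point sees the ray r / f radians off the axis. A picture is of the moment at which its call begins: read the wrist's pose just before it. camera_model takes no time and is no camera call; for the wrist camera it gives the pose at the moment of the call.
- hand_in(): hands the job in; it is judged then, once.
The state is a dict: "time_s": time; "qpos": joint angles; "joint_vel": joint speeds; "tau": joint torques, N m; "ee_pos": TCP position; "eef_rot": TCP orientation; "force": force on the tool from outside, world axes, zero at the start; "moment": the same for the moment, N m; "grip_width": finger opening in m; "grip_force": force on a finger pad.
Only numpy, scipy, OpenCV 4.12 (cv2) and the standard library are available. Lean on these libraries where they do the work, as an engineer would, in place of code of your own. Each camera call takes 0.05 s, during which the arm holds its last target. There are 200 camera calls.

## Working session

There is one attempt and no reset: what is moved stays moved. The work goes in short steps, Python scripts to look and compute and a tool call to move; the robot and the scene stay as the last step left them, time stands still between calls to the robot, and variables do not carry over. Pictures are saved under pics/ and viewed, at most 10 in all, crops included, and the job is handed in when it is done.

Besides the shell and the picture viewer there is one more tool, called after "Request:" by a JSON object that holds its "api" and its "payload", one argument or row to a line. send_rows: Moves the arm, as the interface text tells. Its arguments: {"type":"object","properties":{"targets":{"type":"array"},"force":{"type":"number"}},"required":["targets"]}

```bash
mkdir -p pics
python3 - <<'E'
from station import *
import cv2,numpy as np
for n in ("top","side"):
    cv2.imwrite(f"pics/{n}0.png",camera(n)); m=camera_model(n); print(n,m["fovy"],m["cx"],m["cy"],np.round(m["T"],3).tolist())
o=get_obs(); print(o["time_s"],o["ee_pos"],o["eef_rot"],o["grip_width"])
E
```

```text
top 49.21710040360849 308.5201086923548 199.88491430437495 [[-0.008, -0.991, 0.136, 0.441], [-1.0, 0.008, -0.005, 0.068], [0.004, -0.137, -0.991, 1.093], [0.0, 0.0, 0.0, 1.0]]
side 49.04313924090703 314.00302255068465 204.61847103931626 [[0.996, -0.064, 0.067, 0.486], [-0.089, -0.463, 0.882, -0.977], [-0.025, -0.884, -0.467, 0.595], [0.0, 0.0, 0.0, 1.0]]
0.1 [0.16496561 0.52442743 0.20494761] [-3.14055465e+00 -6.47618832e-05  2.83679493e+00] 0.09394292819587031
```

View pics/top0.png

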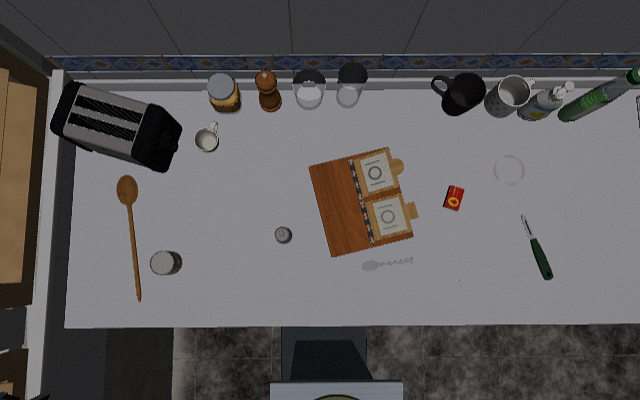

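View pics/side0.png

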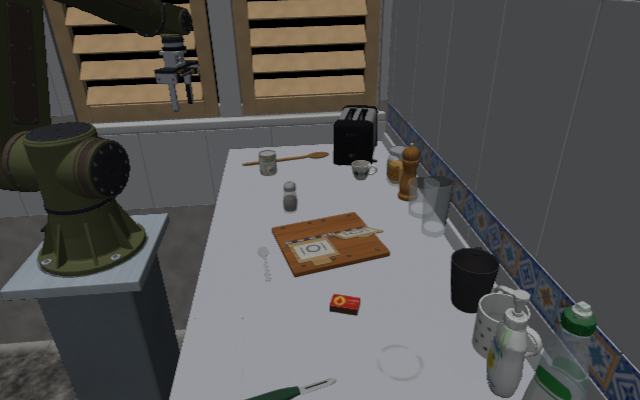

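The top view shows the book with corners at about (309,165), (390,148), (413,237) and (331,257). The far leaf's tab at (397,167) looks rounded and raised, and the near one at (413,211) looks square. I'll zoom in to check and measure.

```bash
cat > h.py <<'E'
import numpy as np
from station import *
def ray(n,u,v,m=None):
    m=m or camera_model(n); f=200/np.tan(np.radians(m["fovy"])/2); T=np.array(m["T"])
    d=T[:3,:3]@np.array([(u-m["cx"])/f,(v-m["cy"])/f,1]); return T[:3,3],d
def onz(n,u,v,z):
    o,d=ray(n,u,v); return o+d*(z-o[2])/d[2]
E
python3 - <<'E'
from h import *
import cv2
t=cv2.imread("pics/top0.png");s=cv2.imread("pics/side0.png")
a=cv2.resize(t[140:265,300:420],None,fx=4,fy=4,interpolation=cv2.INTER_CUBIC)
b=cv2.resize(s[205:275,265:395],None,fx=3,fy=3,interpolation=cv2.INTER_CUBIC)
c=np.zeros((500,480+0,3),np.uint8); cv2.imwrite("pics/a.png",a)
cv2.imwrite("pics/b.png",cv2.resize(s[205:275,265:395],None,fx=6,fy=6,interpolation=cv2.INTER_CUBIC)[:, :780])
for p in [(309,165),(390,148),(413,237),(331,257)]: print(p,np.round(onz("top",*p,0.018),3))
for k,p,z in [("spoon",(388,264),0),("match",(454,198),.016),("salt",(283,235),.09),("tin",(162,262),.072)]: print(k,np.round(onz("top",*p,z),3))
E
```

```text
(309, 165) [0.678 0.06  0.018]
(390, 148) [ 0.72  -0.145  0.018]
(413, 237) [ 0.495 -0.194  0.018]
(331, 257) [0.448 0.008 0.018]
spoon [ 0.43  -0.134  0.   ]
match [ 0.591 -0.301  0.016]
salt [0.498 0.122 0.09 ]
tin [0.439 0.402 0.072]
```

View pics/a.png

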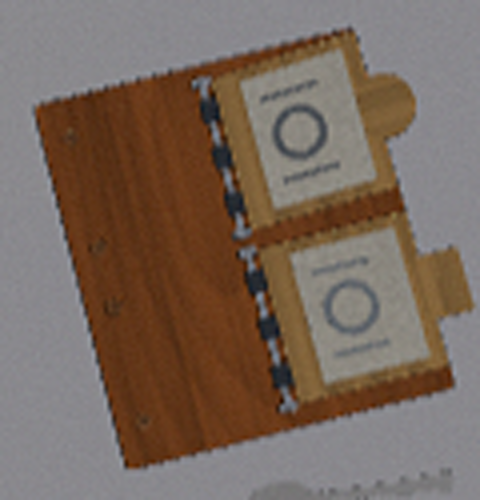

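View pics/b.png

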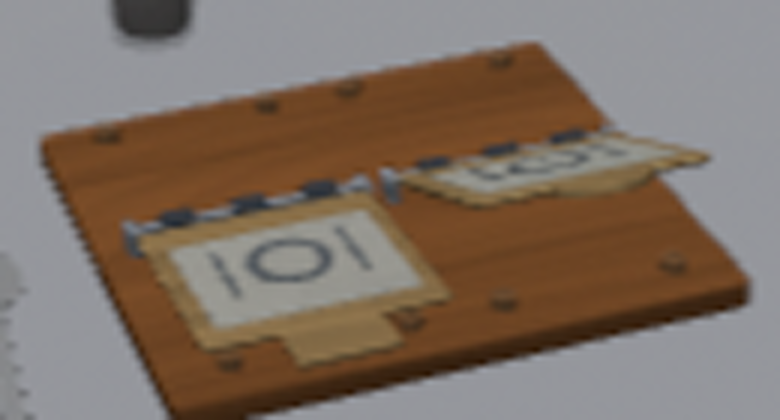

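The rounded tab is on the far, raised leaf (crop tip at about (414,105), hinge at about (222,160)). In the side crop its tip arc is at about (600,192). Next I'll work out the hinge and the leaf angle.

Run:
```python
from h import *
from scipy.optimize import least_squares
yaw=0.218; ex=np.array([np.cos(yaw),np.sin(yaw),0]); ey=np.array([-ex[1],ex[0],0]); c=np.array([.585,-.068,0])
def cr(u,v): return 300+u/4,140+v/4
h=onz("top",*cr(222,160),.027); print("hinge",h,"book coords",(h-c)@ex,(h-c)@ey)
o1,d1=ray("top",*cr(414,105)); 
H=c+.055*ex+[0,0,.027]
# intersect top ray with plane x'=55: y', z
for th in (.35,.45,.55,.65):
    p=H-.124*np.cos(th)*ey+[0,0,.124*np.sin(th)]
    z=p[2]; q=onz("top",*cr(414,105),z); print(th,p,q,"diff",(q-p)@ex,(q-p)@ey)
o2,d2=ray("side",265+600/6,205+192/6)
A=np.c_[d1,-d2]; s=np.linalg.lstsq(A,o2-o1,rcond=None)[0]; a=o1+s[0]*d1;b=o2+s[1]*d2
print("tri",a,b,"book",(a-c)@ex,(a-c)@ey)
print(ex,ey,H)
```

```text
hinge [ 0.63680663 -0.0548294   0.027     ] book coords 0.053428970184161755 0.0016542727140536533
0.35 [ 0.66389073 -0.16983005  0.06951933] [ 0.6615707  -0.16569062  0.06951933] diff -0.001369853568354949 0.004543232784507589
0.45 [ 0.66284681 -0.16511752  0.08093573] [ 0.65911113 -0.16308929  0.08093573] diff -0.003208595994116153 0.002788164427955481
0.55 [ 0.6615616  -0.15931576  0.09181322] [ 0.65676767 -0.16061076  0.09181322] diff -0.004960541086962893 -0.00022752728804143878
0.65 [ 0.66004795 -0.15248276  0.10204311] [ 0.65456373 -0.15827979  0.10204311] diff -0.0066081839906436965 -0.004473710568711928
tri [ 0.6601614  -0.16420009  0.07606078] [ 0.65897319 -0.16412261  0.07578713] book 0.05257657076626926 -0.11017893496646994
[0.97633196 0.21627739 0.        ] [-0.21627739  0.97633196  0.        ] [ 0.63869826 -0.05610474  0.027     ]
```

Request:
{"api": "send_rows", "payload": {
  "targets": [
    {"x": 0.1265, "y": -0.1845, "z": 0, "spin": 0.0167, "claw": 0},
    {"x": 0.1265, "y": -0.1845, "z": 0, "spin": 0.0167, "claw": 0},
    {"x": 0.1265, "y": -0.1845, "z": 0, "spin": 0.0167, "claw": 0},
    {"x": 0.1265, "y": -0.1845, "z": 0, "spin": 0.0167, "claw": 0},
    {"x": 0.1265, "y": -0.1845, "z": 0, "spin": 0.0167, "claw": 0},
    {"x": 0.1265, "y": -0.1845, "z": 0, "spin": 0.0167, "claw": 0},
    {"x": 0.1265, "y": -0.1845, "z": 0, "spin": 0.0167, "claw": 0},
    {"x": 0.1265, "y": -0.1845, "z": 0, "spin": 0.0167, "claw": 0},
    {"x": 0.1265, "y": -0.1845, "z": 0, "spin": 0.0167, "claw": 0},
    {"x": 0.1265, "y": -0.1845, "z": 0, "spin": 0.0167, "claw": 0},
    {"x": 0.1265, "y": -0.1845, "z": 0, "spin": 0.0167, "claw": 0},
    {"x": 0.1265, "y": -0.1845, "z": 0, "spin": 0.0167, "claw": 0},
    {"x": 0.1265, "y": -0.1845, "z": 0, "spin": 0.0167, "claw": 0},
    {"x": 0.1265, "y": -0.1845, "z": 0, "spin": 0.0167, "claw": 0},
    {"x": 0.1265, "y": -0.1845, "z": 0, "spin": 0.0167, "claw": 0},
    {"x": 0.1265, "y": -0.1845, "z": 0, "spin": 0.0167, "claw": 0},
    {"x": 0.1265, "y": -0.1845, "z": 0, "spin": 0.0167, "claw": 0},
    {"x": 0.1265, "y": -0.1845, "z": 0, "spin": 0.0167, "claw": 0},
    {"x": 0.1265, "y": -0.1845, "z": 0, "spin": 0.0167, "claw": 0},
    {"x": 0.1265, "y": -0.1845, "z": 0, "spin": 0.0167, "claw": 0}
  ]
}}

```text
time_s: 2.1
ee_pos: [0.6716, -0.2149, 0.205]
eef_rot: [3.141, -0.001, -2.921]
force: [-0.1, 1.1, -0.3]
grip_width: 0.0005
grip_force: 0.0
```

Request:
{"api": "send_rows", "payload": {
  "targets": [
    {"z": -0.165, "claw": 0},
    {"z": -0.165, "claw": 0},
    {"z": -0.165, "claw": 0},
    {"z": -0.165, "claw": 0},
    {"z": -0.165, "claw": 0},
    {"claw": 0}
  ]
}}

```text
schema error: expected keys x, y, z, spin, claw
```

Run:
```python
from h import *
import cv2
s=camera("side"); t=camera("top")
a=cv2.resize(s[130:290,260:420],None,fx=2.5,fy=2.5); b=cv2.resize(t[120:280,300:460],None,fx=2.5,fy=2.5)
cv2.imwrite("pics/c.png",np.hstack([a,b])); o=get_obs(); print(o["ee_pos"],o["qpos"],o["force"])
```

```text
[ 0.67178042 -0.21749379  0.20230904] [-3.64761738e-01  6.71347215e-01  9.88191535e-01 -5.28805779e-04
  1.48506619e+00 -2.15275830e+00] [-0.06142986  0.25731328 -1.02553121]
```

View pics/c.png

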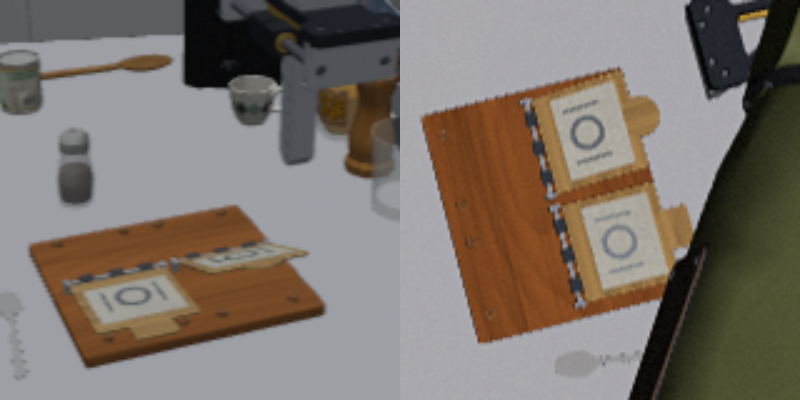

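The descent call was refused because every row needs all the keys, so the gripper is still above and right of the leaf, and nothing has been disturbed. I'll lower it again with full rows, then approach.

Request:
{"api": "send_rows", "payload": {
  "targets": [
    {"x": 0, "y": 0, "z": -0.16, "spin": 0, "claw": 0},
    {"x": 0, "y": 0, "z": -0.16, "spin": 0, "claw": 0},
    {"x": 0, "y": 0, "z": -0.16, "spin": 0, "claw": 0},
    {"x": 0, "y": 0, "z": -0.16, "spin": 0, "claw": 0},
    {"x": 0, "y": 0, "z": -0.16, "spin": 0, "claw": 0},
    {"x": -0.01, "y": 0.05, "z": 0, "spin": 0, "claw": 0},
    {"x": -0.01, "y": 0.05, "z": 0, "spin": 0, "claw": 0},
    {"x": 0, "y": 0, "z": 0, "spin": 0, "claw": 0}
  ]
}}

```text
time_s: 3.0
ee_pos: [0.6679, -0.1917, 0.0479]
eef_rot: [-3.14, 0.002, -2.92]
force: [0.1, -0.1, 0.9]
grip_width: 0.0006
grip_force: 0.0
```

Run:
```python
from h import *
import cv2
s=camera("side"); t=camera("wrist")
a=cv2.resize(s[130:290,260:420],None,fx=2.5,fy=2.5); b=cv2.resize(t,(640,400))[:, 120:520]
cv2.imwrite("pics/d.png",np.hstack([a,b])); o=get_obs(); print(o["ee_pos"],o["qpos"],o["force"])
```

```text
[ 0.66791868 -0.19303287  0.04776619] [-3.33995257e-01  7.68904873e-01  1.19113312e+00 -3.49083851e-05
  1.17853180e+00 -2.12544299e+00] [ 0.7952086  -0.23575352 -0.07462094]
```

View pics/d.png

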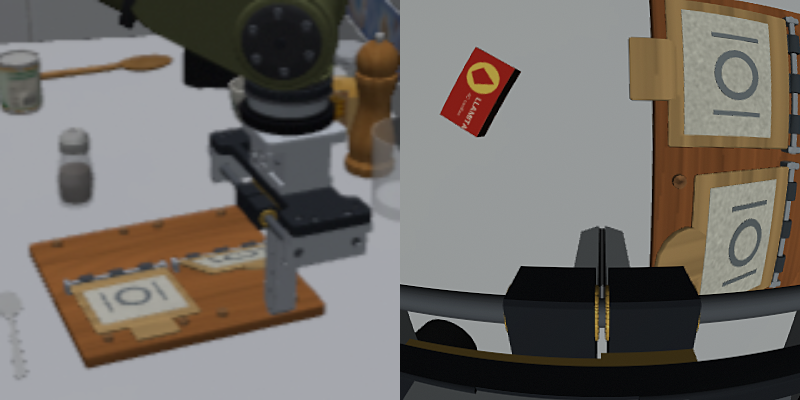

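The finger stands about 15 mm right of the rounded tab and is centred on it (the wrist view shows the tab at about (680,255)), so the approach is clear. I'll plan the path from here.

Run:
```python
import numpy as np
ths=np.r_[np.arange(.4,1.5,.1),np.arange(1.5,3.15,.1),np.pi]
P=[(-.1385,.0478,0),(-.1385,.030,0)]
for t in ths:
    y=-.124*np.cos(t)-.0125; z=np.interp(t,[.4,.8,1.5],[.030,.072,.105])
    if t>1.5:
        r=np.interp(t,[1.5,np.pi],[.078,.092]); y=-r*np.cos(t)-.002*np.sin(t)-.0125; z=.027+r*np.sin(t)-.002*np.cos(t)
    P.append((y,z,t))
P=np.array(P)
for a,b in zip(P,P[1:]):
    d=(b-a)/.2; print("th %.2f y' %.3f z %.3f | x %.3f y %.3f z %.3f"%(b[2],b[0],b[1],-.2163*d[0],.9763*d[0],d[1]))
```

```text
th 0.00 y' -0.139 z 0.030 | x -0.000 y 0.000 z -0.089
th 0.40 y' -0.127 z 0.030 | x -0.013 y 0.058 z 0.000
th 0.50 y' -0.121 z 0.040 | x -0.006 y 0.026 z 0.052
th 0.60 y' -0.115 z 0.051 | x -0.007 y 0.032 z 0.052
th 0.70 y' -0.107 z 0.061 | x -0.008 y 0.037 z 0.052
th 0.80 y' -0.099 z 0.072 | x -0.009 y 0.041 z 0.052
th 0.90 y' -0.090 z 0.077 | x -0.010 y 0.045 z 0.024
th 1.00 y' -0.079 z 0.081 | x -0.011 y 0.049 z 0.024
th 1.10 y' -0.069 z 0.086 | x -0.012 y 0.052 z 0.024
th 1.20 y' -0.057 z 0.091 | x -0.012 y 0.055 z 0.024
th 1.30 y' -0.046 z 0.096 | x -0.013 y 0.057 z 0.024
th 1.40 y' -0.034 z 0.100 | x -0.013 y 0.059 z 0.024
th 1.50 y' -0.021 z 0.105 | x -0.013 y 0.060 z 0.024
th 1.60 y' -0.012 z 0.106 | x -0.010 y 0.044 z 0.004
th 1.70 y' -0.004 z 0.106 | x -0.009 y 0.039 z 0.002
th 1.80 y' 0.004 z 0.106 | x -0.009 y 0.039 z -0.002
th 1.90 y' 0.012 z 0.105 | x -0.009 y 0.039 z -0.006
th 2.00 y' 0.020 z 0.103 | x -0.009 y 0.039 z -0.010
th 2.10 y' 0.028 z 0.100 | x -0.008 y 0.038 z -0.014
th 2.20 y' 0.035 z 0.096 | x -0.008 y 0.037 z -0.018
th 2.30 y' 0.043 z 0.092 | x -0.008 y 0.035 z -0.022
th 2.40 y' 0.049 z 0.086 | x -0.007 y 0.033 z -0.026
th 2.50 y' 0.056 z 0.080 | x -0.007 y 0.031 z -0.030
th 2.60 y' 0.061 z 0.074 | x -0.006 y 0.028 z -0.033
th 2.70 y' 0.066 z 0.067 | x -0.005 y 0.025 z -0.036
th 2.80 y' 0.071 z 0.059 | x -0.005 y 0.021 z -0.039
th 2.90 y' 0.074 z 0.050 | x -0.004 y 0.017 z -0.041
th 3.00 y' 0.077 z 0.042 | x -0.003 y 0.013 z -0.043
th 3.10 y' 0.079 z 0.033 | x -0.002 y 0.009 z -0.045
th 3.14 y' 0.080 z 0.029 | x -0.001 y 0.003 z -0.019
```

Request:
{"api": "send_rows", "payload": {
  "targets": [
    {"x": 0, "y": 0, "z": -0.09, "spin": 0, "claw": 0},
    {"x": -0.013, "y": 0.058, "z": 0, "spin": 0, "claw": 0},
    {"x": -0.006, "y": 0.026, "z": 0.05, "spin": 0, "claw": 0},
    {"x": -0.007, "y": 0.032, "z": 0.05, "spin": 0, "claw": 0},
    {"x": -0.008, "y": 0.037, "z": 0.05, "spin": 0, "claw": 0},
    {"x": -0.009, "y": 0.041, "z": 0.05, "spin": 0, "claw": 0}
  ]
}}

```text
time_s: 3.7
ee_pos: [0.6586, -0.1541, 0.0692]
eef_rot: [-3.141, 0.001, -2.922]
force: [0.2, -1.3, -0.0]
grip_width: 0.0006
grip_force: 0.5
```

Request:
{"api": "send_rows", "payload": {
  "targets": [
    {"x": -0.01, "y": 0.045, "z": 0.025, "spin": 0, "claw": 0},
    {"x": -0.011, "y": 0.049, "z": 0.025, "spin": 0, "claw": 0},
    {"x": -0.012, "y": 0.052, "z": 0.025, "spin": 0, "claw": 0},
    {"x": -0.012, "y": 0.055, "z": 0.025, "spin": 0, "claw": 0},
    {"x": -0.013, "y": 0.057, "z": 0.025, "spin": 0, "claw": 0}
  ]
}}

```text
time_s: 4.2
ee_pos: [0.6465, -0.1018, 0.0926]
eef_rot: [3.141, -0.0, -2.922]
force: [0.2, -0.9, -1.3]
grip_width: 0.0004
grip_force: 0.3
```

Run:
```python
from h import *
import cv2
s=camera("side"); t=camera("wrist")
a=cv2.resize(s[130:290,260:420],None,fx=2.5,fy=2.5); b=cv2.resize(t,(640,400))[:, 120:520]
cv2.imwrite("pics/e.png",np.hstack([a,b])); o=get_obs(); print(o["ee_pos"],o["force"])
```

```text
[ 0.64677216 -0.10110422  0.09304189] [-0.12010554 -0.02170321 -0.11540175]
```

View pics/e.png

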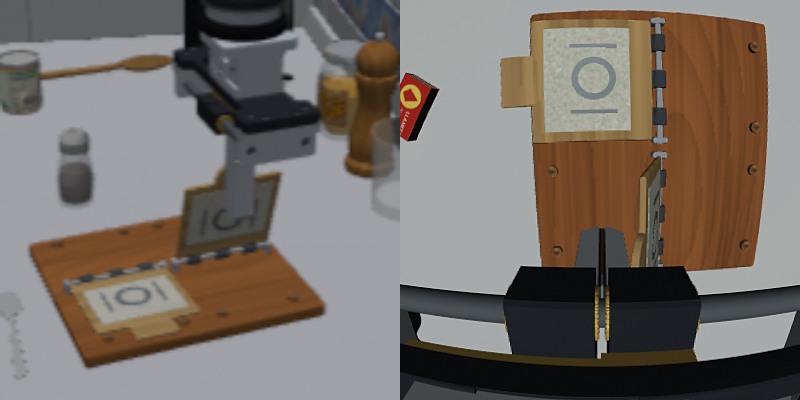

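The leaf is now steep, at about 1.3 rad, with the finger on its right side (side view about (240,190)). The square leaf hasn't moved, so I'll carry on over the spine.

Request:
{"api": "send_rows", "payload": {
  "targets": [
    {"x": -0.013, "y": 0.059, "z": 0.025, "spin": 0, "claw": 0},
    {"x": -0.013, "y": 0.06, "z": 0.025, "spin": 0, "claw": 0},
    {"x": -0.01, "y": 0.044, "z": 0.004, "spin": 0, "claw": 0},
    {"x": -0.009, "y": 0.039, "z": 0.002, "spin": 0, "claw": 0},
    {"x": -0.009, "y": 0.039, "z": -0.002, "spin": 0, "claw": 0},
    {"x": -0.009, "y": 0.039, "z": -0.006, "spin": 0, "claw": 0},
    {"x": -0.009, "y": 0.039, "z": -0.01, "spin": 0, "claw": 0},
    {"x": -0.008, "y": 0.038, "z": -0.014, "spin": 0, "claw": 0},
    {"x": -0.008, "y": 0.037, "z": -0.018, "spin": 0, "claw": 0},
    {"x": -0.008, "y": 0.035, "z": -0.022, "spin": 0, "claw": 0},
    {"x": -0.007, "y": 0.033, "z": -0.026, "spin": 0, "claw": 0}
  ]
}}

```text
time_s: 5.4
ee_pos: [0.6261, -0.01, 0.0836]
eef_rot: [3.142, -0.0, -2.922]
force: [-0.0, -0.6, 0.5]
grip_width: 0.0001
grip_force: 0.4
```

Request:
{"api": "send_rows", "payload": {
  "targets": [
    {"x": -0.007, "y": 0.031, "z": -0.03, "spin": 0, "claw": 0},
    {"x": -0.006, "y": 0.028, "z": -0.033, "spin": 0, "claw": 0},
    {"x": -0.005, "y": 0.025, "z": -0.036, "spin": 0, "claw": 0},
    {"x": -0.005, "y": 0.021, "z": -0.039, "spin": 0, "claw": 0},
    {"x": -0.004, "y": 0.017, "z": -0.041, "spin": 0, "claw": 0},
    {"x": -0.003, "y": 0.013, "z": -0.043, "spin": 0, "claw": 0}
  ]
}}

```text
time_s: 6.0
ee_pos: [0.6202, 0.0167, 0.0389]
eef_rot: [-3.142, 0.0, -2.922]
force: [1.1, -0.5, 1.1]
grip_width: 0.0004
grip_force: 0.4
```

Now I'll press it flat in small steps while watching the force.

Request:
{"api": "send_rows", "payload": {
  "targets": [
    {"x": -0.002, "y": 0.008, "z": -0.03, "spin": 0, "claw": 0},
    {"x": 0, "y": 0, "z": -0.015, "spin": 0, "claw": 0},
    {"x": 0, "y": 0, "z": -0.005, "spin": 0, "claw": 0},
    {"x": 0, "y": 0, "z": 0, "spin": 0, "claw": 0}
  ]
}}

```text
time_s: 6.4
ee_pos: [0.6199, 0.0179, 0.0297]
eef_rot: [-3.142, 0.0, -2.922]
force: [-0.3, 0.7, -0.3]
grip_width: 0.0001
grip_force: 0.0
```

Request:
{"api": "send_rows", "payload": {
  "targets": [
    {"x": 0, "y": 0, "z": -0.006, "spin": 0, "claw": 0},
    {"x": 0, "y": 0, "z": -0.006, "spin": 0, "claw": 0},
    {"x": 0, "y": 0, "z": 0, "spin": 0, "claw": 0},
    {"x": 0, "y": 0, "z": 0, "spin": 0, "claw": 0}
  ]
}}

```text
time_s: 6.8
ee_pos: [0.6203, 0.0179, 0.029]
eef_rot: [-3.141, 0.001, -2.922]
force: [-6.3, 0.0, 14.4]
grip_width: 0.0005
grip_force: 7.3
```

The leaf resists with 14 N at a tip height of 29 mm, which is the stop. I'll lift off and check.

Request:
{"api": "send_rows", "payload": {
  "targets": [
    {"x": 0, "y": 0, "z": 0.05, "spin": 0, "claw": 0},
    {"x": 0, "y": 0, "z": 0.15, "spin": 0, "claw": 0},
    {"x": 0, "y": 0, "z": 0.2, "spin": 0, "claw": 0},
    {"x": 0, "y": 0, "z": 0.2, "spin": 0, "claw": 0},
    {"x": 0, "y": 0, "z": 0.2, "spin": 0, "claw": 0},
    {"x": -0.1, "y": 0.15, "z": 0.1, "spin": 0, "claw": 0},
    {"x": 0, "y": 0, "z": 0, "spin": 0, "claw": 0},
    {"x": 0, "y": 0, "z": 0, "spin": 0, "claw": 0}
  ]
}}

```text
time_s: 7.6
ee_pos: [0.5999, 0.0483, 0.2078]
eef_rot: [-3.141, 0.001, -2.921]
force: [-0.5, -1.1, -0.2]
grip_width: 0.0003
grip_force: 0.0
```

Run:
```python
from h import *
import cv2
s=camera("side"); t=camera("wrist")
a=cv2.resize(s[130:290,230:390],None,fx=2.5,fy=2.5); b=cv2.resize(t,(640,400))[:, 120:520]
cv2.imwrite("pics/f.png",np.hstack([a,b])); o=get_obs(); print(o["ee_pos"],o["force"])
```

```text
[0.59977096 0.04754546 0.20631482] [-0.14878008 -0.00970646 -0.99884769]
```

View pics/f.png

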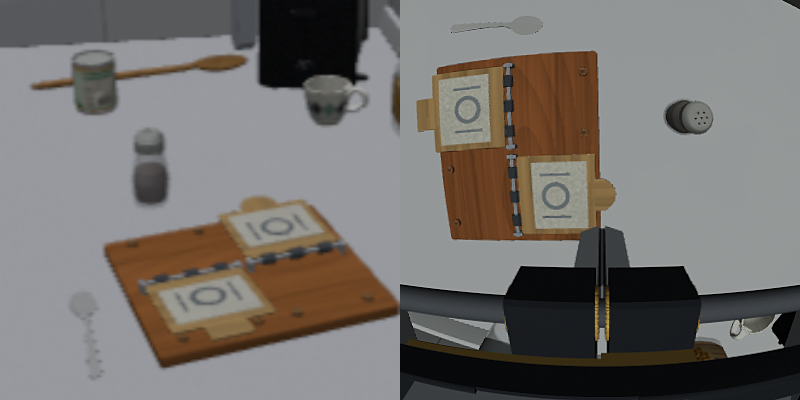

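The round leaf lies flat on the left (wrist view, tab at about (603,193)). The square leaf and the bystanders are where they started, and the arm is clear.

```bash
python3 -c "
from station import *
print(hand_in())"
```

```text
the job is handed in; nothing more can be done
None
```

I pushed the leaf with the rounded tab over the spine and pressed it flat on the left-hand side; in the last pictures the other leaf and the bystanders in view had not moved, the arm was clear, and the job is handed in (no verdict was returned).

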